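# Tighten the display stand's foot bolt with a ring spanner

## Robot

A 6-joint arm with a two-finger parallel gripper is mounted at the origin on the work surface. World frame = base frame: x ahead of the robot, y to its left, z up, the work surface at z = 0. Lengths are in mm, angles in rad, forces in N, time in s.
With the tool pointing down it reaches from about 375 to 925 mm from the base axis. Payload 5.7 kg.
Tool frame: the origin (TCP) lies midway between the tips of the shut fingers; the grasp point (between the pads) lies 19 mm behind it (ctrl.tcp_to_grasp is the distance from the TCP to the grasp point, in mm); z points along the fingers, y is the line along which they close (so a half turn about z gives the same grasp; the last joint's range is limited). The gripper opens to 85 mm and grips with 20 to 120 N. Pads are 22 mm wide; open, the fingers measure 114 mm over their backs; the gripper's body (76 mm by 85 mm) begins 54 mm behind the grasp point. The pads swing forward as they close: fully open they stand 13 mm farther back than shut.
Start: joints at [1.2, 0.359, 1.51, -0, 1.272, -0.115], TCP at [151.804, 580.443, 194.767] pointing down, gripper open.
Joint ranges: [-2.97, 2.97], [-1.01, 2.36], [0.21, 2.38], [-0.96, 4.11], [0.2, 2.71], [-2.98, 2.98]. Speed limits (rad/s): [2.39, 2.39, 3.14, 3.14, 3.14, 3.14].

## Interface

Orientations are given as a 3x3 rotation matrix whose columns are the frame's x, y, z axes.
In Python, from plant import ctrl, eyes, workorder gives the robot as it stands.
- The arm moves only by the tool move_arm, never from a script. Its argument "rows" is a list that holds one entry, the list of rows, each a list of 5 numbers: the shift along the tool's x, y, z in units of 4 cm (1.0 is 4 cm), then the turn about the tool's z in units of 0.15 rad (1.0 is 0.15 rad), then the opening, from 0 (shut) to 1 (fully open). In form: [[[tx, ty, tz, roll, fingers], ...]]. A call has 1 to 12 rows; each row shifts and turns the commanded pose from where the row before left it, along the tool's axes as they then stand; what a row does not reach is not made up. A row lasts 1/8 s, in which the tool goes at most 62.5 mm and 10.7 degrees, less where a joint would pass 70% of its speed; a pose out of reach is approached as far as the arm can. A call with a number of a shift or a turn outside -1 to 1 is refused whole. A call with a gripper value outside its range is refused whole. The fingers move at their own pace and stop on an object; "force" is the grip in N (left out, the last holds). Time passes only in rows, so rows that do not move let the fingers close. It gives the time, the measured TCP pose, the force, the opening and the grip force at its end, in the units of the state.
- ctrl.observe(): the state, without advancing time (a new reading comes with each control period).
- eyes.get_image(name): name is "scene" or "side" or "wrist"; returns a dict with "img" (384x512x3 uint8, red, green, blue), "mtx" (3x3 intrinsics, pixels), "R" (3x3) and "t" (3): a world point X has camera coordinates R X + t. Camera axes: x right, y down, z forward; pixel columns grow to the right and rows downward; lengths in mm; the calibration is good to about 2 mm. A picture is of the moment at which its call begins. There is no depth.
- workorder.close_job(): hands the job in; it is judged then, once.
The state is a dict: "time": time; "joints": joint angles; "dq": joint speeds; "joint_efforts": joint torques, N m; "eef_pos": TCP position; "orientation": TCP orientation; "force": force on the tool from outside, world axes, zero at the start; "torque": the same for the moment, N m; "width": finger opening in mm; "finger_force": force on a finger pad.
Only numpy, scipy, OpenCV 4.12 (cv2) and the standard library are available. Lean on these libraries where they do the work, as an engineer would, in place of code of your own. Each camera call takes 0.05 s, during which the arm holds its last target. There are 200 camera calls.

## Task

The oak bottle display stand is loose on the shop counter: take the ring spanner from the rubber mat, set its smaller ring over the square bolt head down in the stand's right-hand foot, and with it tighten the bolt clockwise until it comes to its stop. Then lift the spanner off and lay it back flat on the mat, both ends on it. Never turn the bolt with the fingers, and leave the standing bottle, the wine glass, the carton and the screwdriver where they are.

Things in the scene. Friction and masses are not known exactly. Their poses are not given: they have to be found in the camera images.
- spanner: Steel deep-offset ring spanner for square-headed coach screws, about 240 mm long overall, 0.32 kg, lying on its two rings on the mat. Origin: midway between the rings, level with their flat undersides; x points along it to the smaller ring, z up. Steep necks lead up from the rings to a straight raised handle. The rings are open right through.
- handle (a point): Middle of the spanner's straight handle, 44 mm above the spanner's origin; axes as the spanner's. Handle 148 mm long, 10 mm wide, 11 mm high, with free room for fingers under it. The balance point lies 10 mm from here towards the larger ring.
- small_ring (a point): Centre of the smaller ring, the one that fits the bolt, on its underside, 100 mm along +x of the spanner. Ring 38 mm outside, 13 mm high, square hole 21.5 mm across flats; the hole's flats face along the spanner's x and y axes.
- large_ring (a point): Centre of the larger ring, on its underside, 100 mm along -x of the spanner. Ring 46 mm outside, 15 mm high, square hole 26.5 mm across flats: too big for the bolt.
- bolt: The loose square bolt head, turning with the bolt. Origin: on its axis at its underside, on its washer, 20.5 mm above the counter; z up, flats face along x and y. 20 mm across flats, 10 mm high (top 3 mm chamfered). The ring drops over it when square to it within 4 degrees (every 90 degrees) and rests on the washer, underside level with this origin; 4 degrees of play either way.
- pocket (a point): Centre of the mouth of the round pocket (57 mm wide, 18 mm deep) in the right-hand foot of the stand, level with the foot's top face, 36 mm above the counter; the loose bolt stands in its middle, its top 5.5 mm below this point.
- bolt_turn (a joint): Angle of the bolt, rad; grows as it is tightened (clockwise seen from above). Solid stop, tight, at 2.0, where the head's flats are square to the stand's sides within 3 degrees; it starts 0.7 to 1.4 short of that. Turning takes 0.3 N m (3 N at the middle of the spanner); at the stop the push rises, and past about 9 N the ring slips round the head. It stays where it is left and does not sink.
- stand: Oak display stand, fixed; plinth 320 (x) by 460 (y) by 36 mm, origin under its centre. Loose bolt at x -115, y -190 mm; a tight twin at x -115, y +190. A rack with three bottles, up to 300 mm high, stands on the part x above -75, y within 150 mm: the spanner's handle has room from pointing towards the robot round to -y.
- mat: Black rubber mat on the counter, fixed, 280 by 280 by 3 mm; origin at the centre of its underside, x and y along its sides.
- bottle: Standing full wine bottle, 74 mm wide, 300 mm high; origin at the centre of its underside. Leave alone.
- wineglass: Empty stemmed wine glass, 72 mm wide, 186 mm high; origin at the centre of its foot. Leave alone.
- carton: Small cardboard carton 120 by 90 by 60 mm, origin under its centre. Leave alone.
- screwdriver: Screwdriver 200 mm long lying on the counter to the right of the mat. Leave alone.
Things that resemble listed ones, but are neither listed nor needed, are in the scene too. Several things have the shape of the spanner; the one meant has the colours described above.

How it is judged:
By the outcome, as a careful person would: the job done as asked, in the order asked, and still so for the second after the job is handed in, with the robot touching nothing.
It also fails if it takes over 54 s, if anything falls off the work surface, if the arm or the gripper's body presses on something with over 40 N, if the wrist force passes 120 N, or if a joint passes its speed limit or range.

## Working session

There is one attempt and no reset: what is moved stays moved. The work goes in short steps, Python scripts to look and compute and a tool call to move; the robot and the scene stay as the last step left them, time stands still between calls to the robot, and variables do not carry over. Pictures are saved under pics/ and viewed, at most 10 in all, crops included, and the job is handed in when it is done.

Besides the shell and the picture viewer there is one more tool, called by a JSON object that holds its "name" and its "arguments". move_arm: Moves the arm, as the interface text tells. Its arguments: {"type":"object","properties":{"rows":{"type":"array"},"force":{"type":"number"}},"required":["rows"]}

```bash
ls; mkdir -p pics
python3 - <<'E'
from plant import ctrl, eyes, workorder
import cv2,numpy as np
s=ctrl.observe(); print(s)
for n in ["scene","side"]:
    d=eyes.get_image(n); cv2.imwrite(f"pics/{n}0.png",d["img"][:,:,::-1]); print(n,d["mtx"].tolist(),np.round(d["R"],3).tolist(),d["t"])
    np.savez(f"pics/{n}0.npz",**d)
E
```

```text
pics
{'time': 0.0, 'joints': array([ 1.19990952e+00,  3.59508369e-01,  1.51142604e+00, -2.92910616e-05,
        1.27248136e+00, -1.15066167e-01]), 'dq': array([-5.40757661e-04, -6.15399161e-04, -1.02327250e-03,  1.96505928e-04,
       -5.56688425e-05, -2.27451017e-04]), 'joint_efforts': array([-8.53154415e-05, -5.27629495e+01, -2.78622651e+01, -1.26046075e-04,
        1.31825771e-02, -5.20182425e-06]), 'eef_pos': array([151.55417169, 579.78362715, 193.95406262]), 'orientation': array([[-9.67458095e-01,  2.53030497e-01, -6.34678344e-04],
       [ 2.53031228e-01,  9.67456602e-01, -1.70929814e-03],
       [ 1.81519196e-04, -1.81426776e-03, -9.99998338e-01]]), 'force': array([-0.30988525, -0.75221397, -0.70208614]), 'torque': array([-0.02714753,  0.04430489,  0.0002302 ]), 'finger_force': 0.0, 'width': 85.31290650724101}
scene [[409.07580020188965, 0.0, 259.1107762674009], [0.0, 409.07580020188965, 197.64516370476068], [0.0, 0.0, 1.0]] [[-0.025, 1.0, 0.005], [0.619, 0.019, -0.785], [-0.785, -0.016, -0.62]] [  77.75783938 -236.03272424 1776.73720533]
side [[453.22393755222754, 0.0, 254.53981970027698], [0.0, 453.22393755222754, 189.57915689450675], [0.0, 0.0, 1.0]] [[0.223, -0.975, 0.007], [-0.56, -0.134, -0.818], [0.798, 0.179, -0.575]] [-176.58370709  311.99802988 1308.2865487 ]
```

View pics/scene0.png

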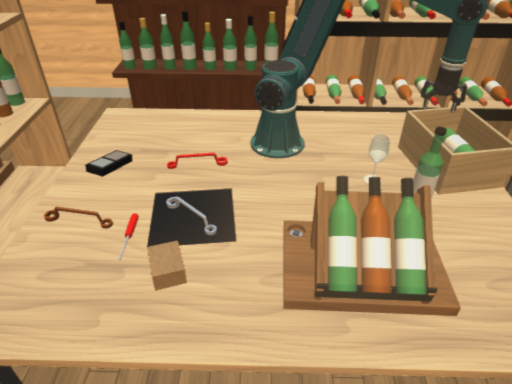

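View pics/side0.png

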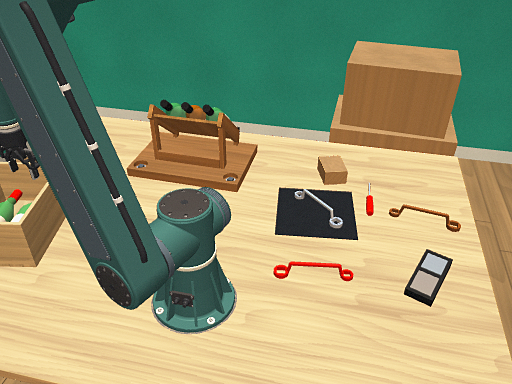

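The scene picture shows these spanner-shaped things: steel on the mat (190,215), red (197,160) and rust (78,215). The steel one is the one described. The loose bolt is at (296,232), in the stand's −y foot. Next is one close crop to check the choice and tell the rings apart.

```bash
cat > h.py <<'E'
import numpy as np,cv2
def ray(d,u,v,z):
    c=-d["R"].T@d["t"]; r=d["R"].T@np.linalg.inv(d["mtx"])@np.array([u,v,1.])
    return c+r*(z-c[2])/r[2]
def proj(d,X):
    p=d["mtx"]@(d["R"]@np.asarray(X,float)+d["t"]); return p[:2]/p[2]
def crop(d,x0,y0,w,h,k): return cv2.resize(d["img"][y0:y0+h,x0:x0+w,::-1],None,fx=k,fy=k,interpolation=cv2.INTER_CUBIC)
E
python3 - <<'E'
from h import *
a=dict(np.load("pics/scene0.npz"));b=dict(np.load("pics/side0.npz"))
A=crop(a,145,180,100,70,4);B=crop(b,270,175,100,70,4);C=crop(a,270,210,100,60,4);D=crop(b,120,150,130,60,3)
D=cv2.resize(D,(400,240))
cv2.imwrite("pics/c1.png",np.vstack([np.hstack([A,B]),np.hstack([C,D])]))
for n,d,p in [("scene",a,[(174,202),(210,230)]),("side",b,[(336,222),(300,195)])]:
    for q in p: print(n,ray(d,*q,13).round())
print(ray(a,296,233,30).round(), ray(b,231,179,30).round())
# mat corners
for n,d,f in [("scene",a,(145,180,100,70)),("side",b,(270,175,100,70))]:
    m=(d["img"].max(2)<50).astype(np.uint8); x,y,w,h=f; z=np.zeros_like(m); z[y:y+h,x:x+w]=m[y:y+h,x:x+w]
    cs=cv2.findContours(z,0,2)[0]; c=cv2.convexHull(max(cs,key=cv2.contourArea)); c=cv2.approxPolyDP(c,5,True)[:,0]
    print(n,[(q.tolist(),ray(d,*q,3).round()[:2].tolist()) for q in c])
E
```

```text
scene [ 434. -366.   13.]
scene [ 573. -222.   13.]
side [ 427. -374.   13.]
side [ 557. -229.   13.]
[597.  53.  30.] [576.  45.  30.]
scene [([209, 193], [365.0, -252.0]), ([192, 228], [555.0, -285.0]), ([149, 244], [633.0, -408.0]), ([157, 194], [377.0, -439.0])]
side [([279, 189], [591.0, -143.0]), ([350, 192], [635.0, -412.0]), ([357, 239], [365.0, -450.0]), ([275, 233], [332.0, -176.0])]
```

View pics/c1.png

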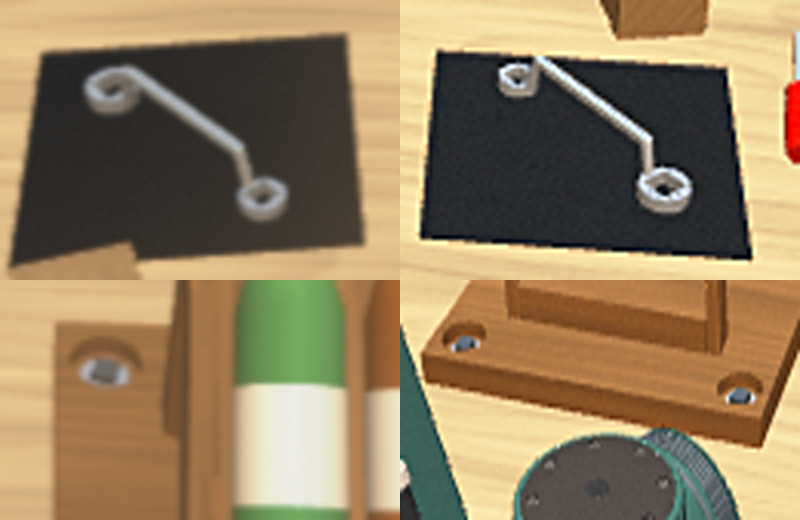

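The crop shows the steel spanner on the mat. Its smaller ring is the far, left one (scene (210,228), side (300,194)) and the larger ring is near the robot (scene (173,202)). The loose bolt lies in the −y foot at scene (296,232). I'm going up and across to look from above.

{"name": "move_arm", "arguments": {"rows": [[[0,0,-1,0,1],[0,0,-1,0,1],[0,0,-1,0,1],[0,0,-1,0,1],[0,0,-1,0,1],[0,0,-1,0,1],[0,0,0,0,1]]], "force": 60}}

```text
time: 0.98
eef_pos: [152.3, 581.8, 438.2]
orientation: [[-0.967, 0.253, 0.002], [0.253, 0.967, 0.006], [-0.001, 0.006, -1.0]]
force: [-0.3, -0.5, -0.6]
width: 85.5
finger_force: 0.0
```

{"name": "move_arm", "arguments": {"rows": [[[-0.79,-0.72,0,0,1],[-0.79,-0.72,0,0,1],[-0.79,-0.72,0,0,1],[-0.79,-0.72,0,0,1],[-0.79,-0.72,0,0,1],[-0.79,-0.72,0,0,1],[-0.79,-0.72,0,0,1],[-0.79,-0.72,0,0,1],[-0.79,-0.72,0,0,1],[-0.79,-0.72,0,0,1],[-0.79,-0.72,0,0,1],[-0.79,-0.72,0,0,1]]]}}

```text
time: 2.48
eef_pos: [431.1, 148.8, 433.2]
orientation: [[-0.967, 0.253, -0.003], [0.253, 0.967, -0.0], [0.002, -0.001, -1.0]]
force: [0.8, 0.5, 0.1]
width: 85.3
finger_force: 0.0
```

{"name": "move_arm", "arguments": {"rows": [[[-0.33,-0.84,0,0,1],[-0.33,-0.84,0,0,1],[-0.33,-0.84,0,0,1],[-0.33,-0.84,0,0,1],[-0.33,-0.84,0,0,1],[-0.33,-0.84,0,0,1],[-0.33,-0.84,0,0,1],[-0.33,-0.84,0,0,1],[-0.33,-0.84,0,0,1],[-0.33,-0.84,0,0,1],[-0.33,-0.84,0,0,1],[-0.33,-0.84,0,0,1]]]}}

```text
time: 3.98
eef_pos: [481.9, -280.8, 433.0]
orientation: [[-0.967, 0.253, -0.002], [0.253, 0.967, 0.002], [0.003, 0.001, -1.0]]
force: [-0.1, -0.3, 0.3]
width: 85.5
finger_force: 0.0
```

{"name": "move_arm", "arguments": {"rows": [[[0,0,0.5,1,1],[0,0,0.5,1,1],[0,0,0.5,1,1],[0,0,0.5,1,1],[0,0,0,1,1],[0,0,0,1,1],[0,0,0,1,1],[0,0,0,1,1],[0,0,0,1,1],[0,0,0,1,1],[0,0,0,1,1],[0,0,0,1,1]]]}}

```text
time: 5.48
eef_pos: [481.6, -279.4, 353.0]
orientation: [[0.471, 0.882, -0.002], [0.882, -0.471, 0.002], [0.0, -0.003, -1.0]]
force: [-0.3, -0.4, -0.1]
width: 85.4
finger_force: 0.0
```

{"name": "move_arm", "arguments": {"rows": [[[0,0,0,1,1],[0,0,0,0.7,1],[0,0,0,0,1],[0,0,0,0,1]]]}}

```text
time: 5.98
eef_pos: [482.0, -279.7, 354.0]
orientation: [[0.673, 0.74, -0.001], [0.74, -0.673, 0.001], [-0.0, -0.001, -1.0]]
force: [0.1, 0.2, 0.0]
width: 85.3
finger_force: 0.0
```

Run:
```python
from plant import ctrl, eyes
from h import *
s=ctrl.observe(); print(s["time"],s["eef_pos"].round(1),s["orientation"].round(3).tolist(),s["joints"].round(2))
d=eyes.get_image("wrist"); cv2.imwrite("pics/w1.png",d["img"][:,:,::-1]); np.savez("pics/w1.npz",**d)
print((-d["R"].T@d["t"]).round())
```

```text
5.975 [ 482.  -279.7  354. ] [[0.673, 0.74, -0.001], [0.74, -0.673, 0.001], [-0.0, -0.001, -1.0]] [-0.65  0.19  1.36 -0.    1.59  0.09]
[ 528. -227.  533.]
```

View pics/w1.png

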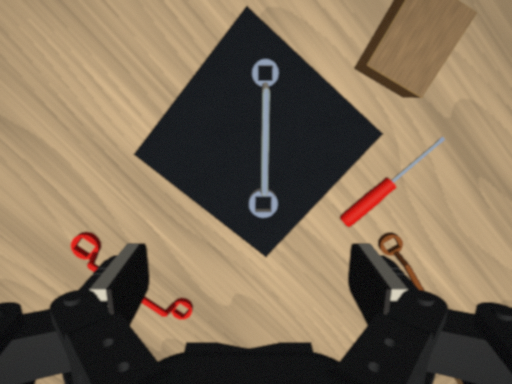

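The wrist view shows the spanner almost upright in the picture, with the small ring at (265,73) and the large ring at (263,203). The mat corners are at (248,8), (382,133), (266,254) and (136,153).

Run:
```python
from plant import ctrl
from h import *
d=dict(np.load("pics/w1.npz")); im=d["img"].astype(int)
hsv=cv2.cvtColor(d["img"],cv2.COLOR_RGB2HSV)
m=((im.min(2)>95)).astype(np.uint8); z=np.zeros_like(m); z[45:225,235:295]=m[45:225,235:295]
# rings' holes: inner contours
cs,h=cv2.findContours(z,cv2.RETR_CCOMP,cv2.CHAIN_APPROX_NONE)
P=[]
for c,k in zip(cs,h[0]):
    a=cv2.contourArea(c)
    if a>40:
        x,y,w,hh=cv2.boundingRect(c); M=cv2.moments(c); print("hole" if k[3]>=0 else "outer",a,(x,y,w,hh),round(M["m10"]/M["m00"],1),round(M["m01"]/M["m00"],1))
# outer ring circle centres: columns extremes
for y0,y1,zt in [(45,100,16),(180,225,18)]:
    rows=[(np.where(z[y])[0][0],np.where(z[y])[0][-1]) for y in range(y0,y1) if z[y].any()]
    wd=max(b-a for a,b in rows); 
    print([ (a+b)/2 for a,b in rows if b-a>wd-3][:6], wd+1)
m=(im.max(2)<45).astype(np.uint8); m[235:,:]*=0; 
m=cv2.morphologyEx(((im.max(2)<60)|(z>0)).astype(np.uint8),cv2.MORPH_CLOSE,np.ones((9,9)))
c=max([c for c in cv2.findContours(m,0,1)[0] if 100<cv2.boundingRect(c)[0]+0<200 and cv2.boundingRect(c)[1]<60],key=cv2.contourArea)
q=cv2.boxPoints(cv2.minAreaRect(c)); w=np.array([ray(d,*p,3) for p in q]); print(q.round().tolist(),w.round()[:,:2].tolist(),w.mean(0).round())
for p,zz in [((265,73),16),((263.5,203.5),18)]: print(ray(d,*p,zz).round(1))
```

```text
outer 1772.5 (249, 59, 30, 159) 264.2 139.9
hole 248.5 (254, 195, 18, 17) 262.6 203.4
hole 237.0 (257, 65, 17, 17) 264.6 72.9
[np.float64(265.0), np.float64(265.0), np.float64(265.0), np.float64(264.5), np.float64(265.0), np.float64(265.0)] 27
[np.float64(263.0), np.float64(263.0), np.float64(262.5), np.float64(263.0), np.float64(263.0), np.float64(263.0)] 29
[[133.0, 153.0], [246.0, 7.0], [391.0, 120.0], [278.0, 265.0]] [[333.0, -170.0], [606.0, -137.0], [665.0, -404.0], [373.0, -475.0]] [ 494. -296.    3.]
[ 566.  -221.6   16. ]
[ 432.4 -368.7   18. ]
```

The spanner's middle is about (499,−295) at 47.8°, and the tool is already aligned with it. I'm shifting 23 mm along tool y, then going down to grasp.

{"name": "move_arm", "arguments": {"rows": [[[0,0.58,1,0,1],[0,0,1,0,1],[0,0,1,0,1],[0,0,1,0,1],[0,0,1,0,1],[0,0,1,0,1],[0,0,0.8,0,1],[0,0,0.6,0,1],[0,0,0.4,0,1],[0,0,0.3,0,1],[0,0,0,0,1],[0,0,0,0,0]]]}}

```text
time: 7.52
eef_pos: [500.2, -296.1, 31.6]
orientation: [[0.674, 0.739, 0.001], [0.739, -0.674, -0.001], [-0.0, 0.001, -1.0]]
force: [-0.7, -0.1, 0.2]
width: 69.7
finger_force: 0.0
```

{"name": "move_arm", "arguments": {"rows": [[[0,0,0,0,0],[0,0,0,0,0],[0,0,0,0,0],[0,0,0,0,0],[0,0,0,0,0],[0,0,0,0,0]]], "force": 80}}

```text
time: 8.28
eef_pos: [499.6, -295.6, 30.8]
orientation: [[0.674, 0.738, -0.0], [0.738, -0.674, -0.0], [-0.0, -0.0, -1.0]]
force: [0.5, 0.8, 0.1]
width: 0.1
finger_force: 0.0
```

The fingers shut on nothing, so I'm taking a look.

Run:
```python
from plant import ctrl, eyes
from h import *
a=eyes.get_image("wrist");b=eyes.get_image("side");c=eyes.get_image("scene")
for n,d in zip("abc",(a,b,c)): np.savez(f"pics/g{n}.npz",**d)
A=cv2.resize(a["img"][:,:,::-1],(400,300));B=crop(b,260,150,120,90,10/3);C=crop(c,140,160,120,90,10/3)
cv2.imwrite("pics/g1.png",np.vstack([np.hstack([A,B]),np.hstack([C,C*0])]))
print(proj(a,(499.6,-295.6,30)),proj(b,(499.6,-295.6,30)),proj(c,(499.6,-295.6,30)))
```

```text
[250.08357698 221.68030747] [316.36018986 202.73316735] [190.47748307 210.82015007]
```

View pics/g1.png

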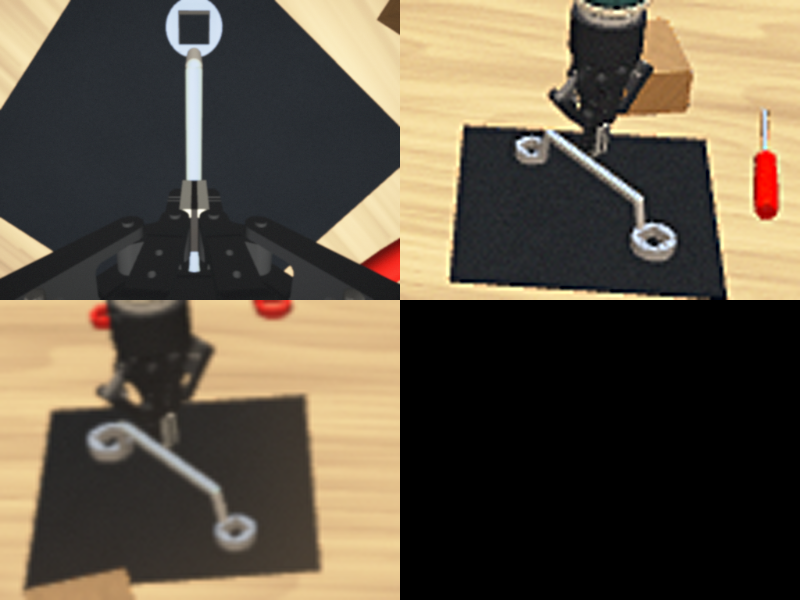

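Run:
```python
from plant import ctrl
from h import *
a,b,c=[dict(np.load(f"pics/g{n}.npz")) for n in "abc"]
A=crop(a,190,200,120,96,10/3);B=crop(b,290,165,60,48,20/3);C=crop(c,165,180,60,48,20/3)
cv2.imwrite("pics/g2.png",np.vstack([np.hstack([A,B]),np.hstack([C,C*0])]))
s=ctrl.observe();print(s["width"],s["finger_force"],s["force"],ctrl.tcp_to_grasp, s["joints"])
for z in (30,50,60): print(z,[proj(d,(499.6,-295.6,z)).round(1) for d in (a,b,c)])
```

```text
0.012782032159658145 0.0 [ 0.52025879 -1.34562213 -0.54027091] 18.700000000000003 [-6.53290348e-01  5.22239677e-01  1.71469052e+00 -9.36568388e-05
  9.04756242e-01  8.68088528e-02]
30 [array([250.1, 221.7]), array([316.4, 202.7]), array([190.5, 210.8])]
50 [array([250.3, 235.9]), array([316.8, 198.3]), array([189.9, 206.2])]
60 [array([250.4, 244.3]), array([317.1, 196. ]), array([189.6, 203.9])]
```

View pics/g2.png

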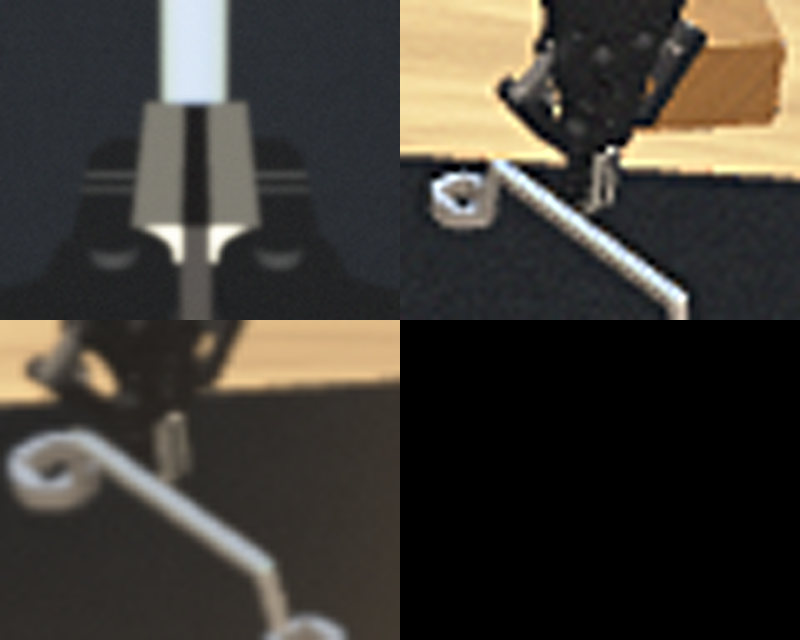

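Run:
```python
from h import *
a=dict(np.load("pics/w1.npz")); T=np.array([482,-279.7,354]); X=np.array([.673,.74,0]);Y=np.array([.74,-.673,0])
print(a["mtx"][0,0])
for up in (0,13,26,40): print("open",up,[proj(a,T+s*Y*42.5+X*x+[0,0,up]).round() .tolist() for s in (-1,1) for x in(-11,11)])
g=dict(np.load("pics/ga.npz")); T=np.array([499.6,-295.6,30.8])
print("handle width px at z47", np.ptp([proj(g,T+[0,0,z-30.8]+X*40+s*Y*5)[0] for s in(-1,1) for z in (52.5,)]))
for up in (0,13,26,40): print("shut",up,[proj(g,T+X*x+[0,0,up]).round().tolist() for x in(-11,11)])
s=dict(np.load("pics/scene0.npz")); print([proj(s,(151.6,579.8,194+u)).round(1).tolist() for u in (0,26)])
# handle in wrist: centre column vs row
im=g["img"].astype(int)
for v in (60,120,180,215): 
    c=np.where(im[v,200:300].min(1)>120)[0]+200; print(v,c.min(),c.max())
r=np.where((im[10:80,190:300].min(2)>120).any(1))[0]; 
for v in (5,30,50): 
    c=np.where(im[v,190:300].min(1)>120)[0]+190; print(v,c.min(),c.max())
C=cv2.imread("pics/scene0.png")[70:130,410:490]; cv2.imwrite("pics/s0c.png",cv2.resize(C,None,fx=5,fy=5))
```

```text
336.69161515022563
open 0 [[176.0, 240.0], [174.0, 204.0], [324.0, 240.0], [326.0, 204.0]]
open 13 [[171.0, 250.0], [169.0, 212.0], [329.0, 250.0], [332.0, 212.0]]
open 26 [[165.0, 262.0], [162.0, 221.0], [335.0, 262.0], [338.0, 221.0]]
open 40 [[158.0, 276.0], [155.0, 232.0], [342.0, 277.0], [346.0, 232.0]]
handle width px at z47 21.168240055213545
shut 0 [[250.0, 240.0], [250.0, 204.0]]
shut 13 [[250.0, 250.0], [250.0, 212.0]]
shut 26 [[250.0, 262.0], [250.0, 221.0]]
shut 40 [[251.0, 276.0], [251.0, 232.0]]
[[434.3, 121.8], [436.3, 115.5]]
60 221 275
120 237 258
180 238 257
215 238 257
5 224 272
30 212 283
50 215 281
```

View pics/s0c.png

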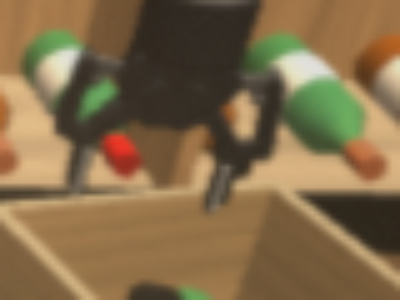

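All three views put the shut fingertips about 27 mm above the reported TCP, just over the handle. I'll open, go down 26 mm and close again. The reported TCP would still be above the mat.

{"name": "move_arm", "arguments": {"rows": [[[0,0,0,0,1],[0,0,0,0,1],[0,0,0,0,1],[0,0,0,0,1],[0,0,0,0,1],[0,0,0.25,0,1],[0,0,0.25,0,1],[0,0,0.15,0,1],[0,0,0,0,1]]]}}

```text
time: 9.55
eef_pos: [499.0, -295.2, 3.9]
orientation: [[0.674, 0.738, -0.001], [0.738, -0.674, 0.001], [-0.0, -0.002, -1.0]]
force: [-0.1, 0.1, -0.0]
width: 85.1
finger_force: 0.0
```

{"name": "move_arm", "arguments": {"rows": [[[0,0,0,0,0],[0,0,0,0,0],[0,0,0,0,0],[0,0,0,0,0],[0,0,0,0,0],[0,0,0,0,0],[0,0,0,0,0]]]}}

```text
time: 10.42
eef_pos: [499.4, -295.5, 5.2]
orientation: [[0.674, 0.738, -0.0], [0.738, -0.674, 0.0], [-0.0, -0.0, -1.0]]
force: [-1.6, 1.4, 6.0]
width: 7.4
finger_force: 80.3
```

The handle is gripped. I'm lifting 120 mm and carrying it beside the bolt for a close look.

{"name": "move_arm", "arguments": {"rows": [[[0,0,-0.4,0,0],[0,0,-0.8,0,0],[0,0,-0.8,0,0],[0,0,-0.6,0,0],[0,0,-0.4,0,0],[0,0,0,0,0]]]}}

```text
time: 11.18
eef_pos: [500.3, -296.2, 126.0]
orientation: [[0.674, 0.738, 0.002], [0.738, -0.674, -0.002], [0.0, 0.002, -1.0]]
force: [0.3, -0.5, -3.5]
width: 7.5
finger_force: 79.2
```

{"name": "move_arm", "arguments": {"rows": [[[0.24,-0.27,0,0,0],[0.54,-0.57,0,0,0],[0.54,-0.57,0,0,0],[0.54,-0.57,0,0,0],[0.54,-0.57,0,0,0],[0.54,-0.57,0,0,0],[0.54,-0.57,0,0,0],[0.54,-0.57,0,0,0],[0.54,-0.57,0,0,0],[0.54,-0.57,0,0,0],[0.24,-0.27,0,0,0],[0,0,0,0,0]]]}}

```text
time: 12.68
eef_pos: [475.0, 15.9, 124.2]
orientation: [[0.673, 0.74, -0.002], [0.74, -0.673, -0.0], [-0.001, -0.001, -1.0]]
force: [-0.5, 0.2, -3.0]
width: 7.3
finger_force: 79.1
```

Run:
```python
from plant import ctrl, eyes
from h import *
s=ctrl.observe(); print(s["time"],s["eef_pos"].round(1),s["force"].round(1),s["width"])
d=eyes.get_image("wrist"); np.savez("pics/w2.npz",**d)
e=eyes.get_image("side"); np.savez("pics/w2s.npz",**e)
cv2.imwrite("pics/w2.png",np.hstack([cv2.resize(d["img"][:,:,::-1],(512,384)),crop(e,150,100,144,192,2)]))
print(proj(d,(590,50,30)))
```

```text
12.675 [475.   15.9 124.2] [-0.5  0.2 -3. ] 7.276458484491006
[332.31022569  48.88858178]
```

View pics/w2.png

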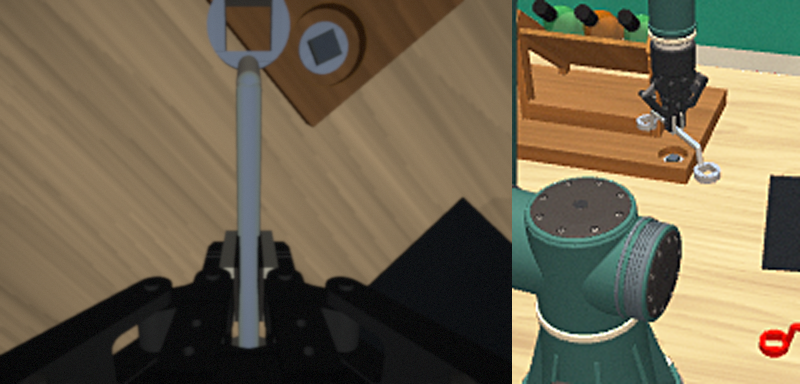

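The wrist view shows the bolt head at (324,47), tilted within the pocket. The ring's hole is centred near (248,28), and the handle is held squarely, running from (248,70) to (248,340). Now to measure both.

```bash
cat >> h.py <<'E'
def sq(d,box,thr,z,bg=False):
    x,y,w,h=box; g=d["img"][y:y+h,x:x+w].astype(np.float32).mean(2); k=6
    g=cv2.resize(g,None,fx=k,fy=k,interpolation=cv2.INTER_CUBIC)
    m=(g<thr).astype(np.uint8)
    cs=[c for c in cv2.findContours(m,0,1)[0] if 100*k*k<cv2.contourArea(c)<3000*k*k]
    out=[]
    for c in cs:
        px=(c[:,0]+.5)/k-.5+[x,y]
        W=np.array([ray(d,*p,z)[:2] for p in px],np.float32)
        (cx,cy),(a,b),an=cv2.minAreaRect(W); out.append((px.mean(0).round(1).tolist(),round(cx,1),round(cy,1),round(a,1),round(b,1),round(an%90,1)))
    return out
E
python3 - <<'E'
from h import *
d=dict(np.load("pics/w2.npz"))
g=d["img"].mean(2); print(g[47,295:370:3].round()); print(g[20,205:295:3].round())
for t in (80,90,100,110): print(t,sq(d,(304,24,42,46),t,29))
im=d["img"].astype(int); sat=im.max(2)-im.min(2)
# ring outline: bluish (b>=r)
m=((im[:,:,2]>=im[:,:,0])&(im[:,:,2]>90)).astype(np.uint8); m[80:]=0; m[:,298:]=0
c=max(cv2.findContours(m,0,1)[0],key=cv2.contourArea); print(cv2.boundingRect(c))
p=c[:,0]; p=p[(p[:,1]>2)&(p[:,1]<55)]; W=np.array([ray(d,*q,135)[:2] for q in p]); 
A=np.c_[2*W,np.ones(len(W))]; s=np.linalg.lstsq(A,(W**2).sum(1),rcond=None)[0]; print("ring",s[:2],np.sqrt(s[2]+s[0]**2+s[1]**2), np.abs(np.hypot(*(W-s[:2]).T)-19).max())
# handle direction: centre of handle at rows, plane z=174 top (52.5-5.2+124.2=171.5)
h=[]
for v in range(90,220,10):
    r=im[v,225:275]; u=np.where((r[:,2]>=r[:,0]+5)&(r[:,2]>80))[0]+225; h.append(ray(d,u.mean(),v,171.5)[:2])
h=np.array(h); vx=cv2.fitLine(h.astype(np.float32),cv2.DIST_L2,0,.01,.01).ravel(); print("handle ang",np.degrees(np.arctan2(vx[1],vx[0])),vx[2:])
# stand edges z=36
e=cv2.Canny(d["img"],60,150); L=cv2.HoughLinesP(e,1,np.pi/360,25,minLineLength=30,maxLineGap=6)
for l in L[:,0]:
    if l[1]<130 and l[3]<130 and max(l[0],l[2])>270: 
        a,b=ray(d,l[0],l[1],36),ray(d,l[2],l[3],36); print(l,np.degrees(np.arctan2(*(b-a)[[1,0]])).round(1),a.round()[:2])
E
```

```text
[ 60.  75. 113. 115. 112.  45.  52.  58.  57.  55.  55.  56.  56.  56.
  58.  95. 116. 112.  65.  59.  58.  48.  22.  29.  58.]
[114. 113. 115. 115. 114. 113. 110.  55.  63.  64.  64.  64.  63.  60.
  62.  62.  60.  59.  61.  64.  62.  61.  73. 114. 116. 114. 116. 115.
  98.  68.]
80 [([324.1, 46.8], 586.4, 55.2, 19.5, 21.1, 72.8)]
90 [([324.2, 46.8], 586.5, 55.2, 20.0, 21.7, 72.5)]
100 [([324.1, 46.7], 586.5, 55.2, 20.7, 22.4, 72.4)]
110 [([323.9, 46.2], 586.5, 55.5, 22.5, 24.2, 71.7)]
(207, 0, 83, 68)
ring [542.16176257  91.46631784] 15.528251940237674 8.117267072068937
handle ang 47.487682 [506.92737   52.375618]
[314 126 463   1] -1.4 [543.  16.]
[258  64 306 124] -91.6 [541.  79.]
[284  92 313 126] -89.8 [542.  51.]
[271  41 272   0] 47.3 [559.  85.]
[307  41 337  25] -15.5 [578.  67.]
[317  65 348  50] -17.2 [573.  49.]
[332  29 344  61] -106.8 [597.  61.]
[408  46 446  14] -1.3 [631.  15.]
[257  62 309 126] -91.2 [541.  81.]
```

The bolt is at (586.5,55.2) with its flats at 72.6°, and the stand's yaw is about −1.4°, so roughly 74° remain to the stop. I'm turning the spanner 25° counter-clockwise, going over the bolt and partly down.

{"name": "move_arm", "arguments": {"rows": [[[0,0,0,-0.73,0],[0,0,0,-0.73,0],[0,0,0,-0.73,0],[0,0,0,-0.73,0],[-0.13,0.36,0,0,0],[-0.2,0.6,0,0,0],[-0.2,0.7,0,0,0],[-0.2,0.7,0,0,0],[0,0,0.6,0,0],[0,0,0.6,0,0],[0,0,0.35,0,0],[0,0,0,0,0]]]}}

```text
time: 14.28
eef_pos: [557.1, -41.5, 61.8]
orientation: [[0.299, 0.954, -0.002], [0.954, -0.299, 0.0], [-0.0, -0.002, -1.0]]
force: [0.2, -0.2, -3.8]
width: 7.4
finger_force: 79.2
```

Run:
```python
from plant import ctrl, eyes
from h import *
s=ctrl.observe(); print(s["time"],s["eef_pos"].round(1),s["orientation"].round(3)[:2,:2].tolist(),s["force"].round(1),s["width"])
d=eyes.get_image("wrist"); np.savez("pics/w3.npz",**d)
cv2.imwrite("pics/w3.png",crop(d,190,0,130,100,6)); print(proj(d,(586.5,55.2,29)))
```

```text
14.275 [557.1 -41.5  61.8] [[0.299, 0.954], [0.954, -0.299]] [ 0.2 -0.2 -3.8] 7.418101886502715
[247.82323047  38.7940934 ]
```

View pics/w3.png

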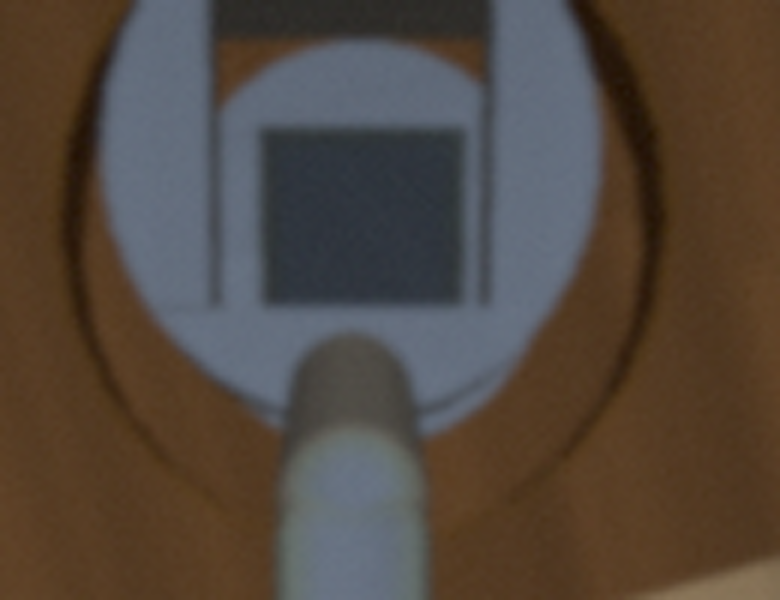

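The ring's hole is square to the bolt head and nearly over it: hole columns 225.5–271.7, bolt columns 233.7–267.2. Next I compute the leftover offsets with rays.

Run:
```python
from h import *
d=dict(np.load("pics/w3.npz")); T=np.array([557.1,-41.5,0]);X=np.array([.299,.954,0]);Y=np.array([.954,-.299,0])
f=lambda u,v,z:[round(float((ray(d,u,v,z)-T)@a),1) for a in (X,Y)]
print("hole far bottom",f(248.6,6.3,59.6),"hole near top",f(248.6,50.8,72.6))
print("hole L/R top",f(225.5,25,72.6),f(271.7,25,72.6))
for z in (27.5,30.5): print("bolt far",f(250.4,21.7,z),"L/R",f(233.7,36,z),f(267.2,36,z))
print("bolt from w2",(np.array([586.5,55.2,0])-T)@X,(np.array([586.5,55.2,0])-T)@Y)
print(sq(d,(228,18,44,32),80,29))
```

```text
hole far bottom [111.1, -0.4] hole near top [89.6, -0.4]
hole L/R top [100.5, -10.9] [100.5, 10.1]
bolt far [110.3, 0.6] L/R [102.8, -9.1] [102.8, 10.4]
bolt far [109.8, 0.6] L/R [102.3, -9.0] [102.3, 10.3]
bolt from w2 101.04239999999999 -0.8657000000000218
[([249.9, 35.2], 588.2, 56.6, 15.2, 19.7, 72.6)]
```

The correction needed is about +1 mm along tool y. I'm going down gently while watching the force.

{"name": "move_arm", "arguments": {"rows": [[[0,0.026,0,0,0],[0,0,0.25,0,0],[0,0,0.25,0,0],[0,0,0.15,0,0],[0,0,0.1,0,0],[0,0,0.05,0,0],[0,0,0.05,0,0],[0,0,0,0,0]]]}}

```text
time: 15.32
eef_pos: [558.6, -41.3, 28.8]
orientation: [[0.297, 0.955, -0.0], [0.955, -0.297, -0.0], [-0.0, -0.0, -1.0]]
force: [0.2, -0.5, -4.1]
width: 7.7
finger_force: 79.2
```

{"name": "move_arm", "arguments": {"rows": [[[0,0,0.05,0,0],[0,0,0.04,0,0],[0,0,0,0,0],[0,0,0,0,0]]]}}

```text
time: 15.82
eef_pos: [558.6, -41.3, 25.2]
orientation: [[0.297, 0.955, -0.0], [0.955, -0.297, -0.0], [-0.0, 0.0, -1.0]]
force: [0.3, -0.2, -3.9]
width: 7.5
finger_force: 79.2
```

Run:
```python
from plant import ctrl, eyes
from h import *
s=ctrl.observe(); print(s["time"],s["eef_pos"].round(1),s["orientation"].round(3)[:2,:2].tolist(),s["force"].round(1),s["torque"].round(2),s["width"])
d=eyes.get_image("wrist"); np.savez("pics/w4.npz",**d)
cv2.imwrite("pics/w4.png",crop(d,190,0,130,100,6))
```

```text
15.825 [558.6 -41.3  25.2] [[0.297, 0.955], [0.955, -0.297]] [ 0.3 -0.2 -3.9] [ 0.01 -0.02  0.04] 7.489147466555241
```

View pics/w4.png

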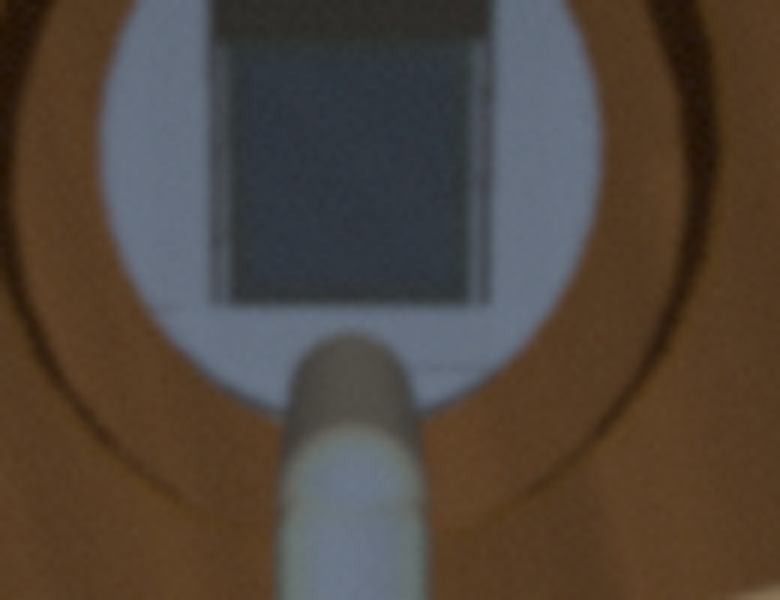

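The ring surrounds the head with an even gap and there is no contact force. I'm lowering it the last 2 mm to the washer and starting the clockwise arc.

{"name": "move_arm", "arguments": {"rows": [[[0,0,0.05,0,0],[0,0,0,0,0],[0,0,0,0,0]]]}}

```text
time: 16.25
eef_pos: [558.5, -41.3, 23.2]
orientation: [[0.297, 0.955, -0.0], [0.955, -0.297, -0.0], [-0.0, -0.0, -1.0]]
force: [-0.2, -0.0, -3.6]
width: 7.9
finger_force: 79.2
```

{"name": "move_arm", "arguments": {"rows": [[[0.007,-0.187,0,0.5,0],[0.007,-0.187,0,0.5,0],[0,0,0,0,0],[0,0,0,0,0]]]}}

```text
time: 16.75
eef_pos: [545.0, -36.0, 23.3]
orientation: [[0.435, 0.9, 0.0], [0.9, -0.435, -0.0], [-0.0, 0.0, -1.0]]
force: [0.6, -0.7, -3.1]
width: 7.7
finger_force: 79.1
```

```bash
cat > st.py <<'E'
from plant import ctrl
import numpy as np
s=ctrl.observe(); R=s["orientation"]; p=s["eef_pos"]; B=np.array([588.3,54.2]) # TCP-based bolt axis
X=R[:2,0]; F=s["force"][:2]; r=p[:2]-B
print(s["time"],p.round(1),"ang",np.degrees(np.arctan2(X[1],X[0])).round(2),"axis est",(p[:2]+100*X).round(1),"F",s["force"].round(1),"Ftool",(R.T@s["force"]).round(1),"tau",s["torque"].round(3),"M about bolt",((r[0]*F[1]-r[1]*F[0])/1000+s["torque"][2]).round(3),"w",s["width"].round(1))
E
python3 st.py
```

```text
Traceback (most recent call last):
  File "st.py", line 5, in <module>
    print(s["time"],p.round(1),"ang",np.degrees(np.arctan2(X[1],X[0])).round(2),"axis est",(p[:2]+100*X).round(1),"F",s["force"].round(1),"Ftool",(R.T@s["force"]).round(1),"tau",s["torque"].round(3),"M about bolt",((r[0]*F[1]-r[1]*F[0])/1000+s["torque"][2]).round(3),"w",s["width"].round(1))
                                                                                                                                                                                                                                                                               ^^^^^^^^^^^^^^^^
AttributeError: 'float' object has no attribute 'round'
```

{"name": "move_arm", "arguments": {"rows": [[[0.007,-0.187,0,0.5,0],[0.007,-0.187,0,0.5,0],[0.007,-0.187,0,0.5,0],[0.007,-0.187,0,0.5,0],[0.007,-0.187,0,0.5,0],[0.007,-0.187,0,0.5,0],[0.007,-0.187,0,0.5,0],[0.007,-0.187,0,0.5,0],[0,0,0,0,0]]]}}

```text
time: 17.88
eef_pos: [501.7, 4.3, 23.3]
orientation: [[0.867, 0.498, 0.0], [0.498, -0.867, -0.001], [-0.0, 0.001, -1.0]]
force: [-0.3, -3.3, -2.7]
width: 7.2
finger_force: 79.2
```

```bash
sed -i 's/s\["width"\].round(1)/round(s["width"],1)/' st.py; python3 st.py
python3 - <<'E'
from plant import eyes
from h import *
d=eyes.get_image("wrist"); np.savez("pics/w5.npz",**d)
g=d["img"].mean(2)
for v in (12,20,30,40,48): print(v,g[v,218:280:2].round().astype(int).tolist())
E
```

```text
17.875 [501.7   4.3  23.3] ang 29.84 axis est [588.4  54.1] F [-0.3 -3.3 -2.7] Ftool [-1.9  2.7  2.7] tau [-0.478  0.026 -0.09 ] M about bolt 0.185 w 7.2
12 [108, 110, 110, 98, 59, 48, 53, 53, 52, 52, 53, 52, 53, 53, 54, 51, 53, 53, 53, 52, 53, 52, 54, 52, 54, 78, 92, 77, 104, 111, 109]
20 [110, 111, 111, 102, 59, 49, 52, 53, 52, 52, 53, 55, 55, 53, 52, 56, 55, 53, 54, 54, 53, 53, 53, 53, 52, 60, 83, 80, 109, 110, 110]
30 [111, 110, 111, 108, 77, 69, 53, 52, 56, 56, 55, 53, 56, 52, 52, 53, 54, 54, 56, 55, 54, 55, 52, 54, 55, 52, 64, 82, 111, 111, 112]
40 [110, 111, 110, 108, 77, 94, 67, 52, 52, 56, 55, 53, 58, 55, 55, 56, 54, 54, 55, 53, 54, 54, 54, 54, 55, 54, 54, 83, 111, 111, 112]
48 [111, 113, 113, 108, 81, 102, 88, 53, 51, 51, 53, 54, 50, 54, 52, 52, 50, 52, 50, 50, 51, 51, 47, 47, 45, 46, 51, 87, 112, 111, 113]
```

The bolt turns with the ring (about 2.7 N sideways). I'm carrying on.

{"name": "move_arm", "arguments": {"rows": [[[0.007,-0.187,0,0.5,0],[0.007,-0.187,0,0.5,0],[0.007,-0.187,0,0.5,0],[0.007,-0.187,0,0.5,0],[0.007,-0.187,0,0.5,0],[0.002,-0.1,0,0.267,0],[0,0,0,0,0]]]}}

```text
time: 18.8
eef_pos: [489.1, 43.4, 23.2]
orientation: [[0.994, 0.106, -0.0], [0.106, -0.994, -0.001], [-0.0, 0.0, -1.0]]
force: [-0.0, -3.1, -3.2]
width: 7.3
finger_force: 79.2
```

```bash
python3 st.py
```

```text
18.8 [489.1  43.4  23.2] ang 6.07 axis est [588.5  54. ] F [-0.  -3.1 -3.2] Ftool [-0.4  3.1  3.2] tau [-0.554 -0.009 -0.045] M about bolt 0.264 w 7.3
```

Now small steps of 0.02 rad (roll 0.133, ty −0.05), reading the force as it goes.

{"name": "move_arm", "arguments": {"rows": [[[0.001,-0.1,0,0.267,0],[0.001,-0.1,0,0.267,0],[0,0,0,0,0]]]}}

```text
time: 19.18
eef_pos: [488.6, 51.3, 23.2]
orientation: [[1.0, 0.026, 0.0], [0.026, -1.0, -0.0], [0.0, 0.0, -1.0]]
force: [0.0, -3.4, -4.0]
width: 7.5
finger_force: 79.2
```

{"name": "move_arm", "arguments": {"rows": [[[0.0,-0.05,0,0.133,0],[0,-0.05,0,0.133,0],[0,0,0,0,0]]]}}

```text
time: 19.55
eef_pos: [488.6, 55.6, 23.2]
orientation: [[1.0, -0.016, 0.0], [-0.016, -1.0, -0.0], [0.0, 0.0, -1.0]]
force: [0.5, -3.4, -3.3]
width: 7.4
finger_force: 79.1
```

```bash
python3 st.py
```

```text
19.55 [488.6  55.6  23.2] ang -0.92 axis est [588.6  54. ] F [ 0.5 -3.4 -3.3] Ftool [0.5 3.3 3.3] tau [-0.751 -0.189 -0.046] M about bolt 0.287 w 7.4
```

{"name": "move_arm", "arguments": {"rows": [[[0.0,-0.05,0,0.133,0],[0,0,0,0,0]]]}}

```text
time: 19.8
eef_pos: [488.7, 57.7, 23.3]
orientation: [[0.999, -0.036, 0.001], [-0.036, -0.999, -0.0], [0.001, 0.0, -1.0]]
force: [1.2, -4.4, -5.4]
width: 7.2
finger_force: 79.0
```

{"name": "move_arm", "arguments": {"rows": [[[0.0,-0.05,0,0.133,0],[0,0,0,0,0]]]}}

```text
time: 20.05
eef_pos: [488.8, 59.7, 23.3]
orientation: [[0.998, -0.056, 0.001], [-0.056, -0.998, -0.0], [0.001, 0.0, -1.0]]
force: [1.8, -3.4, -4.4]
width: 7.6
finger_force: 79.0
```

{"name": "move_arm", "arguments": {"rows": [[[0.0,-0.025,0,0.067,0],[0,0,0,0,0]]]}}

```text
time: 20.3
eef_pos: [488.9, 60.7, 23.3]
orientation: [[0.998, -0.066, 0.001], [-0.066, -0.998, -0.0], [0.001, 0.0, -1.0]]
force: [1.9, -3.6, -5.5]
width: 7.4
finger_force: 79.0
```

{"name": "move_arm", "arguments": {"rows": [[[0.0,-0.025,0,0.067,0],[0,0,0,0,0]]]}}

```text
time: 20.55
eef_pos: [488.9, 61.7, 23.3]
orientation: [[0.997, -0.076, 0.001], [-0.076, -0.997, -0.0], [0.001, 0.0, -1.0]]
force: [3.6, -4.0, -5.1]
width: 7.5
finger_force: 79.0
```

{"name": "move_arm", "arguments": {"rows": [[[-0.003,-0.025,0,0.067,0],[0,0,0,0,0]]]}}

```text
time: 20.8
eef_pos: [489.0, 62.6, 23.3]
orientation: [[0.996, -0.086, 0.001], [-0.086, -0.996, -0.0], [0.001, 0.0, -1.0]]
force: [4.5, -4.3, -5.0]
width: 7.6
finger_force: 78.9
```

```bash
python3 st.py
```

```text
20.8 [489.   62.6  23.3] ang -4.95 axis est [588.6  54. ] F [ 4.5 -4.3 -5. ] Ftool [4.9 3.9 5. ] tau [-0.831 -0.639 -0.072] M about bolt 0.313 w 7.6
```

A radial pull is building, so I'm easing 0.5 mm forward and continuing in small steps.

{"name": "move_arm", "arguments": {"rows": [[[0.012,0,0,0,0],[0,-0.025,0,0.067,0],[0,0,0,0,0]]]}}

```text
time: 21.18
eef_pos: [489.1, 63.6, 23.2]
orientation: [[0.995, -0.096, 0.0], [-0.096, -0.995, -0.0], [0.0, 0.0, -1.0]]
force: [1.8, -4.8, -5.8]
width: 7.3
finger_force: 79.0
```

{"name": "move_arm", "arguments": {"rows": [[[0.0,-0.025,0,0.067,0],[0,0,0,0,0]]]}}

```text
time: 21.42
eef_pos: [489.1, 64.5, 23.2]
orientation: [[0.994, -0.106, -0.0], [-0.106, -0.994, -0.0], [0.0, 0.0, -1.0]]
force: [2.8, -3.6, -5.8]
width: 7.4
finger_force: 79.0
```

```bash
python3 st.py
```

```text
21.425 [489.1  64.5  23.2] ang -6.09 axis est [588.6  53.9] F [ 2.8 -3.6 -5.8] Ftool [3.2 3.3 5.8] tau [-0.901 -0.414 -0.057] M about bolt 0.273 w 7.4
```

{"name": "move_arm", "arguments": {"rows": [[[0.004,-0.025,0,0.067,0],[0,0,0,0,0]]]}}

```text
time: 21.68
eef_pos: [489.2, 65.4, 23.2]
orientation: [[0.993, -0.116, -0.0], [-0.116, -0.993, -0.0], [-0.0, 0.001, -1.0]]
force: [2.0, -5.3, -4.4]
width: 7.9
finger_force: 79.0
```

{"name": "move_arm", "arguments": {"rows": [[[0.0,-0.025,0,0.067,0],[0,0,0,0,0]]]}}

```text
time: 21.92
eef_pos: [489.3, 66.3, 23.2]
orientation: [[0.992, -0.126, -0.0], [-0.126, -0.992, -0.001], [-0.0, 0.001, -1.0]]
force: [1.7, -5.4, -5.2]
width: 7.1
finger_force: 79.0
```

```bash
python3 st.py
cat > ba.py <<'E'
from plant import eyes
from h import *
import sys
d=eyes.get_image("wrist"); np.savez("pics/"+sys.argv[1],**d); d["img"]=cv2.GaussianBlur(d["img"],(3,3),0)
g=d["img"].mean(2)
def edge(v,lo,hi,thr,z,rev):
    u=np.arange(lo,hi) if not rev else np.arange(hi-1,lo-1,-1)
    for a,b in zip(u[:-1],u[1:]):
        if g[v,a]<thr<=g[v,b]: return ray(d,a+(thr-g[v,a])/(g[v,b]-g[v,a])*(b-a),v,z)[:2]
def ang(P):
    v=cv2.fitLine(np.array(P,np.float32),cv2.DIST_L2,0,.01,.01).ravel(); return round(float(np.degrees(np.arctan2(v[1],v[0]))),2)
L=[e for v in range(24,49) if (e:=edge(v,222,250,66,27.5,True)) is not None]
Rr=[e for v in range(8,34) if (e:=edge(v,250,276,66,27.5,False)) is not None]
print("bolt L",ang(L),"R",ang(Rr))
im=d["img"].astype(int); H=[]
for v in range(90,220,5):
    r=im[v,225:275]; u=np.where((r[:,2]>=r[:,0]+5)&(r[:,2]>80))[0]+225; H.append(ray(d,u.mean(),v,70)[:2])
print("handle",ang(H))
E
python3 ba.py w6.npz
```

```text
21.925 [489.3  66.3  23.2] ang -7.22 axis est [588.5  53.7] F [ 1.7 -5.4 -5.2] Ftool [2.4 5.2 5.2] tau [-1.137 -0.42   0.044] M about bolt 0.56 w 7.1
bolt L 5.68 R 5.87
handle -7.1
```

```bash
for n in w4 w5 w6; do sed 's/d=eyes.get_image("wrist"); np.savez("pics\/"+sys.argv\[1\],\*\*d)/d=dict(np.load("pics\/"+sys.argv[1]))/' ba.py > bb.py; echo $n; python3 bb.py $n.npz; done
python3 - <<'E'
from h import *
g=np.load("pics/w6.npz")["img"].mean(2)
for v in (12,20,30,40,48): print(v,g[v,218:280:2].round().astype(int).tolist())
E
```

```text
w4
bolt L 74.0 R 72.26
handle 72.6
w5
bolt L 41.33 R 41.26
handle 29.61
w6
bolt L 5.68 R 5.87
handle -7.1
12 [116, 117, 116, 103, 61, 53, 55, 56, 57, 56, 55, 56, 56, 55, 55, 56, 56, 57, 56, 57, 58, 55, 57, 55, 57, 84, 106, 86, 111, 115, 115]
20 [117, 117, 116, 107, 67, 52, 54, 57, 52, 54, 57, 59, 57, 59, 59, 56, 58, 57, 56, 57, 57, 56, 56, 56, 55, 63, 93, 88, 115, 117, 116]
30 [117, 116, 118, 112, 78, 78, 54, 56, 59, 57, 56, 56, 57, 56, 56, 56, 57, 58, 58, 57, 57, 58, 57, 58, 58, 56, 55, 86, 118, 118, 116]
40 [118, 118, 116, 113, 79, 100, 76, 53, 58, 58, 56, 59, 58, 58, 58, 57, 59, 56, 56, 58, 57, 56, 56, 57, 59, 57, 58, 87, 116, 118, 117]
48 [117, 118, 118, 114, 84, 107, 104, 63, 56, 54, 55, 57, 55, 55, 55, 55, 54, 53, 55, 52, 52, 50, 49, 48, 44, 46, 56, 93, 117, 120, 120]
```

{"name": "move_arm", "arguments": {"rows": [[[0.0,-0.02,0,0.05,0],[0,0,0,0,0]]]}}

```text
time: 22.22
eef_pos: [489.4, 67.0, 23.2]
orientation: [[0.991, -0.133, -0.0], [-0.133, -0.991, -0.001], [-0.0, 0.001, -1.0]]
force: [1.8, -6.0, -4.2]
width: 7.5
finger_force: 79.0
```

```bash
python3 st.py; python3 ba.py w7.npz;python3 st.py
```

```text
22.225 [489.4  67.   23.2] ang -7.64 axis est [588.5  53.7] F [ 1.8 -6.  -4.2] Ftool [2.6 5.7 4.2] tau [-1.308 -0.418  0.079] M about bolt 0.645 w 7.5
bolt L 4.82 R 5.95
handle -7.57
22.275 [489.4  67.   23.2] ang -7.63 axis est [588.5  53.7] F [ 2.5 -6.2 -4.6] Ftool [3.3 5.8 4.6] tau [-1.204 -0.461  0.13 ] M about bolt 0.707 w 7.1
```

The moment climbed from 0.3 to about 0.7 N m with the bolt no longer moving, so it is at its stop. I'm backing off within the play and lifting off.

{"name": "move_arm", "arguments": {"rows": [[[0,0.1,0,-0.267,0],[0,0.1,0,-0.267,0],[0,0,0,0,0],[0,0,-0.1,0,0],[0,0,-0.2,0,0],[0,0,-0.2,0,0],[0,0,-0.25,0,0],[0,0,0,0,0]]]}}

```text
time: 23.28
eef_pos: [489.4, 59.6, 54.2]
orientation: [[0.999, -0.054, 0.002], [-0.054, -0.999, -0.0], [0.002, -0.0, -1.0]]
force: [-0.1, 0.2, -4.8]
width: 7.7
finger_force: 79.2
```

```bash
python3 st.py
python3 - <<'E'
from plant import eyes
from h import *
d=eyes.get_image("wrist"); np.savez("pics/w8.npz",**d)
for t in (75,85): print([o for o in sq(d,(226,8,46,42),t,29)])
g=cv2.GaussianBlur(d["img"],(3,3),0).mean(2)
for v in (12,20,30,40,46): print(v,g[v,218:280:2].round().astype(int).tolist())
E
```

```text
23.275 [489.4  59.6  54.2] ang -3.09 axis est [589.2  54.2] F [-0.1  0.2 -4.8] Ftool [-0.1 -0.2  4.8] tau [-0.056 -0.073 -0.002] M about bolt -0.023 w 7.7
[([249.6, 35.3], 589.3, 54.9, 15.4, 19.2, 1.1)]
[([249.7, 35.1], 589.4, 54.9, 15.6, 19.7, 1.0)]
12 [114, 114, 112, 93, 61, 62, 79, 98, 109, 113, 112, 112, 111, 114, 115, 116, 116, 112, 112, 112, 112, 112, 112, 113, 109, 93, 71, 89, 112, 113, 114]
20 [115, 115, 113, 95, 88, 109, 111, 110, 110, 109, 106, 102, 100, 99, 100, 99, 94, 89, 84, 81, 78, 76, 74, 73, 91, 109, 89, 93, 113, 115, 115]
30 [115, 115, 114, 98, 90, 110, 105, 72, 55, 55, 55, 56, 57, 56, 57, 56, 56, 55, 56, 55, 55, 56, 56, 55, 74, 102, 89, 97, 114, 115, 116]
40 [115, 115, 114, 101, 90, 110, 111, 86, 58, 55, 56, 56, 56, 56, 57, 56, 57, 57, 57, 57, 57, 57, 56, 56, 66, 96, 87, 103, 116, 116, 116]
46 [115, 116, 115, 101, 90, 109, 113, 96, 61, 55, 56, 58, 57, 57, 57, 56, 57, 57, 56, 57, 57, 58, 57, 57, 64, 87, 86, 103, 116, 116, 117]
```

The head now reads about 1°, against the stand's −1.4°. I'll go back to the earlier viewpoint and measure it the same way before laying the spanner down.

{"name": "move_arm", "arguments": {"rows": [[[0,0,-0.75,0,0],[0,0,-1,0,0],[0,0,0,-0.985,0],[0,0,0,-0.985,0],[0,0,0,-0.985,0],[0,0,0,-0.985,0],[0,0,0,-0.985,0],[0,0,0,-0.985,0],[-0.55,0.24,0,0,0],[-0.5,0.23,0,0,0],[0,0,0,0,0],[0,0,0,0,0]]]}}

```text
time: 24.82
eef_pos: [474.3, 16.1, 123.1]
orientation: [[0.673, 0.739, -0.0], [0.739, -0.673, 0.0], [0.0, -0.0, -1.0]]
force: [0.1, 0.4, -3.7]
width: 7.7
finger_force: 79.1
```

```bash
python3 st.py
python3 - <<'E'
from plant import eyes
from h import *
d=eyes.get_image("wrist"); np.savez("pics/w9.npz",**d)
p=proj(d,(586.5,55.2,29)); print(p)
x,y=int(p[0])-21,max(0,int(p[1])-24)
for t in (80,90,100): print(t,sq(d,(x,y,42,46),t,29))
e=cv2.Canny(d["img"],60,150); L=cv2.HoughLinesP(e,1,np.pi/360,25,minLineLength=25,maxLineGap=6)
for l in L[:,0]:
    if l[1]<130 and l[3]<130 and max(l[0],l[2])>270: 
        a,b=ray(d,l[0],l[1],36),ray(d,l[2],l[3],36); print(l,np.degrees(np.arctan2(*(b-a)[[1,0]])).round(1),a.round()[:2])
E
```

```text
24.825 [474.3  16.1 123.1] ang 47.67 axis est [541.7  90. ] F [ 0.1  0.4 -3.7] Ftool [ 0.3 -0.2  3.7] tau [ 0.044 -0.021 -0.005] M about bolt -0.046 w 7.7
[324.93346153  46.39141554]
80 [([325.0, 46.5], 586.4, 55.0, 21.2, 19.7, 1.3)]
90 [([324.8, 46.4], 586.4, 55.0, 21.8, 20.3, 1.5)]
100 [([325.3, 46.2], 586.4, 55.1, 22.5, 21.1, 1.7)]
[315 126 462   1] -1.0 [543.  16.]
[271  30 272   0] 46.6 [563.  90.]
[225  23 310 126] -90.8 [541. 116.]
[276  81 314 126] -90.1 [542.  61.]
[258  64 307 123] -90.6 [540.  80.]
[300  53 332  21] 1.8 [568.  64.]
[293 102 313 127] -91.6 [542.  41.]
[317  73 343  47] 2.6 [569.  45.]
[328  27 348  52] -89.1 [595.  64.]
[315 125 348  97] -1.1 [543.  16.]
[260  67 306 123] -90.9 [540.  77.]
[375  76 438  22] -0.8 [600.  14.]
```

The head sits at 1.5° and the stand at about −1°. That is square within tolerance after 71° of turning, which agrees with the stop felt. I'm carrying the spanner back to its place on the mat.

{"name": "move_arm", "arguments": {"rows": [[[-0.28,0.3,0,0,0],[-0.53,0.57,0,0,0],[-0.53,0.57,0,0,0],[-0.53,0.57,0,0,0],[-0.53,0.57,0,0,0],[-0.53,0.57,0,0,0],[-0.53,0.57,0,0,0],[-0.53,0.57,0,0,0],[-0.53,0.57,0,0,0],[-0.53,0.57,0,0,0],[-0.28,0.28,0,0,0],[0,0,0,0,0]]]}}

```text
time: 26.38
eef_pos: [499.8, -296.5, 123.0]
orientation: [[0.674, 0.739, -0.0], [0.739, -0.674, 0.0], [-0.0, -0.0, -1.0]]
force: [-0.4, 0.9, -3.9]
width: 7.4
finger_force: 79.2
```

{"name": "move_arm", "arguments": {"rows": [[[0,0,0.5,0,0],[0,0,0.7,0,0],[0,0,0.7,0,0],[0,0,0.5,0,0],[0,0,0.3,0,0],[0,0,0.15,0,0],[0,0,0.05,0,0],[0,0,0,0,0],[0,0,0,0,0]]]}}

```text
time: 27.5
eef_pos: [500.2, -296.0, 7.8]
orientation: [[0.673, 0.74, 0.001], [0.74, -0.673, -0.001], [0.0, 0.001, -1.0]]
force: [-0.5, -0.1, -3.8]
width: 7.6
finger_force: 79.1
```

{"name": "move_arm", "arguments": {"rows": [[[0,0,0.04,0,0],[0,0,0,0,0],[0,0,0,0,0]]]}}

```text
time: 27.88
eef_pos: [499.8, -295.7, 5.7]
orientation: [[0.673, 0.74, -0.0], [0.74, -0.673, -0.0], [-0.0, 0.0, -1.0]]
force: [0.4, 0.0, -3.5]
width: 7.2
finger_force: 79.1
```

{"name": "move_arm", "arguments": {"rows": [[[0,0,0.025,0,0],[0,0,0,0,0],[0,0,0,0,0]]]}}

```text
time: 28.25
eef_pos: [499.9, -295.7, 5.2]
orientation: [[0.673, 0.74, 0.0], [0.74, -0.673, -0.0], [-0.0, 0.0, -1.0]]
force: [-2.6, 1.7, 6.2]
width: 7.4
finger_force: 80.4
```

The spanner rests on the mat. I'm releasing it, then going up.

{"name": "move_arm", "arguments": {"rows": [[[0,0,0,0,0.3],[0,0,0,0,0.6],[0,0,0,0,1],[0,0,0,0,1],[0,0,0,0,1],[0,0,0,0,1],[0,0,0,0,1],[0,0,-0.3,0,1],[0,0,-0.8,0,1],[0,0,-1,0,1],[0,0,-1,0,1],[0,0,-1,0,1]]]}}

```text
time: 29.75
eef_pos: [499.8, -295.6, 170.9]
orientation: [[0.673, 0.74, 0.001], [0.74, -0.673, -0.001], [-0.0, 0.001, -1.0]]
force: [0.4, 0.1, 0.1]
width: 85.4
finger_force: 0.0
```

{"name": "move_arm", "arguments": {"rows": [[[0,0,-1,0,1],[0,0,-1,0,1],[0,0,-1,0,1],[0,0,0,0,1],[0,0,0,0,1],[0,0,0,0,1],[0,0,0,0,1]]]}}

```text
time: 30.62
eef_pos: [499.3, -295.2, 287.5]
orientation: [[0.673, 0.74, -0.002], [0.74, -0.673, 0.001], [-0.0, -0.002, -1.0]]
force: [0.1, 0.3, 0.4]
width: 85.5
finger_force: 0.0
```

Run:
```python
from plant import ctrl,eyes
from h import *
s=ctrl.observe(); print(s["time"],s["eef_pos"].round(1),s["width"])
d=eyes.get_image("wrist"); np.savez("pics/w10.npz",**d); im=d["img"].astype(int)
p=[proj(d,x) for x in [(566,-221.6,16),(432.4,-368.7,18)]]; print(p)
m=(im.min(2)>95).astype(np.uint8); m[:, :225]=0; m[:,305:]=0; m[230:]=0
cs,h=cv2.findContours(m,cv2.RETR_CCOMP,cv2.CHAIN_APPROX_NONE)
for c,k in zip(cs,h[0]):
    if cv2.contourArea(c)>40 and k[3]>=0:
        M=cv2.moments(c); u,v=M["m10"]/M["m00"],M["m01"]/M["m00"]; print((u,v),ray(d,u,v,17).round(1))
```

```text
30.625 [ 499.3 -295.2  287.5] 85.49147673902154
[array([249.30550989,  69.87381017]), array([249.31759941, 218.23028511])]
(249.0, 217.88018979833925) [ 432.2 -368.3   17. ]
(249.5, 69.08194905869324) [ 566.8 -221.1   17. ]
```

The spanner lies where it was, with both rings on the mat, and the gripper is clear. I'm handing in.

```bash
python3 -c "
from plant import workorder
print(workorder.close_job())"
```

```text
the job is handed in; nothing more can be done
None
```

The bolt was tightened clockwise about 71° until the push rose at its stop, the spanner was laid back flat on the mat with both rings on it, and the job was handed in at about 31 s.

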